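# Close the clamp on the gel-casting stand

### The job

Close the clamp on the gel-casting stand: push the blue clamp strap round until it lies fully home across the glass cassette, then push the red cam lever all the way down over the end of the strap. Only push; do not pick anything up. Leave the cassette seated in its recess and the bottle, tube rack and comb undisturbed where they are, and finish clear of everything.

Things in the scene. Friction and masses are not known exactly. Their poses are not given: they have to be found in the camera images.
- caster: Fixed gel-casting stand: grey base 170 (x) by 310 (y) mm, top 30 mm above the bench, with a white-lipped recess (lips 7 mm high). Origin: centre of its underside, on the bench; x away from the robot, y left at yaw 0. Strap pivot at y = +120 mm. At the -y end: black keeper, red lever between two steel cheeks (40 mm over both, 103 mm high), and a black stop (x +20, y -108 mm, 75 mm high).
- strap_pivot (a point): Point on the strap's upright pivot axis, 66 mm above the bench (mid-height of the strap). The pivot hub has 18 mm radius and its top is 88 mm above the bench. Moves with the stand only.
- strap_push (a point): Point in the middle of the strap, 100 mm from the pivot axis, 66 mm above the bench: push beside it. The strap is a blue-painted steel channel 24 mm wide (side faces 12 mm either side of this point), 235 mm long from pivot axis to free end, 56 to 77 mm above the bench; it swings level. 120 mm from the pivot a rubber pad of 9 mm radius hangs down to 50 mm above the bench.
- strap (a joint): Strap angle, rad. 0: points along the stand's -x (towards the robot). Grows anticlockwise seen from above to 1.571 at its end stop: fully home, along the stand's -y, across the cassette with its end at the keeper. Push the side that faces the stand's +y at angle 0 and -x when home. Starts at 0.1 to 0.6. Friction about 0.08 N m; stays where it is left.
- lever_hinge (a point): Middle of the lever's level hinge axis (parallel to the stand's x axis), 92 mm above the bench, at y = -127 mm on the stand. Moves with the stand only.
- lever_tip (a point): Middle of the end of the red lever, 97 mm from the hinge axis. The lever is a flat bar 10 mm thick and 22 mm wide (along the stand's x), its last 34 mm widened to a 34 mm paddle. Moves with the lever.
- lever (a joint): Lever angle, rad. 0: upright. Grows as it is pushed over towards the strap's pivot (the stand's +y) and down, to 1.5 at its end stop: fully down, nearly level, over the strap's end. Starts at 0 to 0.2. Friction about 0.16 N m (about 2 N at the paddle); stays where it is left.
- cassette: Loose glass cassette (two greenish glass plates with white spacers), 114 by 98 mm, 16 mm thick, lying in the stand's recess with 3 mm play all round; its top is 46 mm above the bench. Origin: centre of its underside.
- bottle: Amber bottle with white cap, 56 mm diameter, 125 mm high, standing behind the stand. Origin: centre of its underside.
- tube_rack: Blue tube rack with capped tubes, 60 by 110 mm, 63 mm high, behind the stand. Origin: centre of its underside.
- comb: Orange plastic gel comb lying flat on the bench in front of the stand's -y end, 40 by 86 mm, 9 mm thick. Origin: near its middle, on the bench.
Mind the look-alikes: they are no part of the job. Several things have the shape of the cassette; the one meant has the colours described above. There is more than one size of the bottle; the one meant has the size given above.

How it is judged:
On the way, in this order (a step that is already met when the one before it is completed fails the run):
1. the strap is pushed fully home while the lever is still up (value of joint strap above 1.47 rad and value of joint lever below 0.6 rad), for 0.2 s.
2. then the lever is pushed fully down, the strap still home (value of joint strap above 1.47 rad and value of joint lever above 1.38 rad), for 0.2 s.
At the end, for the whole second after the job is handed in: Strap within 0.1 rad of its home stop (above 1.47), lever within 0.12 rad of its down stop (above 1.38), both still; cassette flat in its recess (within 10 mm of centre, raised under 4 mm); bottle, rack and comb upright and within 20 mm of their starts (all of step 2 and velocity of joint strap between -0.05 and 0.05 rad/s and velocity of joint lever between -0.05 and 0.05 rad/s and horizontal distance between cassette and caster below 0.01 m and z of cassette in the frame of caster below 0.034 m and angle between cassette's own z axis and vertical below 0.05 rad and linear speed of cassette below 0.02 m/s and distance of each of bottle, tube_rack, comb from where it was at the start of the episode below 0.02 m and angle between each of bottle, tube_rack, comb's own z axis and vertical below 0.15 rad); the robot touches nothing.
It fails at once if the lever is pushed down before the strap is home (value of joint lever above 0.8 rad and value of joint strap below 1.4 rad).
It fails at once if the cassette is lifted or dragged out of its recess (z of cassette in the frame of caster above 0.038 m or horizontal distance between cassette and caster above 0.012 m).
It fails at once if the bottle is lifted, knocked over or pushed away (distance of bottle from where it was at the start of the episode above 0.02 m or angle between bottle's own z axis and vertical above 0.3 rad).
It fails at once if the tube rack is lifted, knocked over or pushed away (distance of tube_rack from where it was at the start of the episode above 0.02 m or angle between tube_rack's own z axis and vertical above 0.3 rad).
It fails at once if the comb is lifted, knocked over or pushed away (distance of comb from where it was at the start of the episode above 0.02 m or angle between comb's own z axis and vertical above 0.3 rad).
It also fails if it takes over 58 s, if anything falls off the work surface, if the arm or the gripper's body presses on something with over 40 N, if the wrist force passes 120 N, or if a joint passes its speed limit or range.

### The arm

A 6-joint arm with a two-finger parallel gripper is mounted at the origin on the work surface. World frame = base frame: x ahead of the robot, y to its left, z up, the work surface at z = 0. Lengths are in m, angles in rad, forces in N, time in s.
With the tool pointing down it reaches from about 0.35 to 0.975 m from the base axis. Payload 17.4 kg.
Tool frame: the origin (TCP) lies midway between the tips of the shut fingers; the grasp point (between the pads) lies 19 mm behind it; z points along the fingers, y is the direction in which the jaws open and shut (so a half turn about z gives the same grasp; the last joint's range is limited). The gripper opens to 85 mm and grips with 20 to 120 N. Pads are 22 mm wide; open, the fingers measure 114 mm over their backs; the gripper's body (76 mm by 85 mm) begins 54 mm behind the grasp point. The pads swing forward as they close: fully open they stand 13 mm farther back than shut.
Start: joints at [1.139, 0.116, 1.442, -0, 1.584, -0.038], TCP at [0.259, 0.623, 0.231] pointing down, gripper open.
Joint ranges: [-2.83, 2.83], [-0.83, 2.19], [0.07, 2.5], [-1.14, 4.28], [0.01, 3], [-2.97, 2.97]. Speed limits (rad/s): [1.89, 1.89, 2.22, 3.14, 3.14, 3.14].

### API

Orientations are given as a unit quaternion [w, x, y, z].
In Python, from cell import manip, get_image, order gives the robot as it stands. Calls block until the motion is done:
- manip.movep(position, orientation): joint-space move of the TCP to a pose.
- manip.move_l(position, v=0.15, attitude=None, until_force=None): straight line of the TCP; attitude=None keeps the orientation; v is the mean speed in m/s. With until_force (N) it stops when the force on the tool has changed by that much, and returns True; else False.
- manip.movej(angles): joint-space move.
- manip.command_gripper(opening, grip_force=None): opening from 0.0 (shut) to 1.0 (fully open); grip_force is the grip in N (None keeps the last); returns when the fingers have stopped.
- manip.hold(seconds).
- manip.inverse_kinematics(position, orientation): joint angles nearest the present ones, or None.
- manip.state(): the state.
- get_image(name): name is "scene" or "top"; returns a dict with "image" (384x512x3 uint8, blue, green, red), "depth" (384x512 float32, m along the optical axis (not along the pixel's ray), 0 where there is no reading), "fov_y" (degrees; the focal length in pixels is half the picture's height over the tangent of half this angle, whatever the lens; pixels are square), "cx", "cy" (the principal point, pixels), "k1" (the pictures are not rectified: a ray, as slopes to the right and down, at radius r is drawn at 1 + k1 r^2 times it, then the intrinsics apply), "cam_to_world" (4x4, takes a point from camera to world coordinates). Camera axes: x right, y up, looking along -z (the intrinsics and any distortion apply to the point x, -y, -z); pixel columns grow to the right and rows downward; lengths in m; the calibration is good to about 2 mm. A picture is of the moment at which its call begins.
A pose or a line that the arm cannot do raises manip.Unreachable and nothing moves.
- order.finish_job(): hands the job in, once; it reports no verdict.
The state is a dict: "time_s": time; "joints": joint angles; "joint_vel": joint speeds; "tau": joint torques, N m; "eef_pos": TCP position; "eef_rot": TCP orientation; "ft_force": force on the tool from outside, world axes, zero at the start; "ft_torque": the same for the moment, N m; "gripper_width": opening from 0.0 (shut) to 1.0 (fully open).
Only numpy, scipy, OpenCV 4.12 (cv2) and the standard library are available. Lean on these libraries where they do the work, as an engineer would, in place of code of your own. Each camera call takes 0.05 s, during which the arm holds its last target.

## Working session

There is one attempt and no reset: what is moved stays moved. The work goes in short steps, each a Python script; the robot and the scene stay as the last script left them, time stands still between calls to the robot, and variables do not carry over. Pictures are saved under pics/ and viewed, and the job is handed in when it is done.

```bash
mkdir -p pics; ls
cat > h.py <<'E'
import numpy as np, cv2
from cell import manip, get_image, order
def grab(n,tag):
    d=get_image(n); cv2.imwrite(f'pics/{tag}.png',d['image']); np.savez(f'pics/{tag}.npz',**{k:np.asarray(v) for k,v in d.items()}); return d
def load(tag):
    z=np.load(f'pics/{tag}.npz'); return {k:z[k] for k in z.files}
def rays(d,uv):
    uv=np.atleast_2d(np.asarray(uv,float)); h=d['image'].shape[0]
    f=h/2/np.tan(np.radians(float(d['fov_y']))/2)
    p=(uv-[float(d['cx']),float(d['cy'])])/f
    q=p.copy()
    for _ in range(30): q=p/(1+float(d['k1'])*(q**2).sum(1,keepdims=True))
    return np.c_[q[:,0],-q[:,1],-np.ones(len(q))]
def onplane(d,uv,z):
    T=d['cam_to_world']; r=rays(d,uv)@T[:3,:3].T; o=T[:3,3]
    return o+r*((z-o[2])/r[:,2])[:,None]
def bydepth(d,uv):
    uv=np.atleast_2d(np.asarray(uv)); r=rays(d,uv); z=d['depth'][uv[:,1].astype(int),uv[:,0].astype(int)]
    T=d['cam_to_world']; return (r*z[:,None])@T[:3,:3].T+T[:3,3]
E
python3 - <<'E'
from h import *
for n in('scene','top'):
    d=grab(n,n+'0'); print(n,d['fov_y'],d['cx'],d['cy'],d['k1'],np.round(d['cam_to_world'],3).tolist(),(d['depth']>0).mean())
s=manip.state(); print({k:np.round(v,3).tolist() for k,v in s.items()})
E
```

```text
pics
scene 55.60241767593059 255.33535629692125 193.32143211251034 0.03523886691663907 [[-0.091, -0.69, 0.718, 1.214], [0.996, -0.057, 0.071, 0.01], [-0.008, 0.721, 0.693, 0.741], [0.0, 0.0, 0.0, 1.0]] 0.9959360758463541
top 57.06331471772611 250.6564561454422 189.1465342011714 -0.07597538985093648 [[-0.023, 0.984, -0.176, 0.473], [-1.0, -0.025, -0.01, -0.036], [-0.015, 0.175, 0.984, 0.853], [0.0, 0.0, 0.0, 1.0]] 0.9960479736328125
{'time_s': 0.1, 'joints': [1.139, 0.116, 1.442, -0.0, 1.584, -0.038], 'joint_vel': [0.001, -0.002, -0.001, 0.003, 0.001, 0.002], 'tau': [0.002, -73.367, -63.379, 0.0, 0.005, -0.0], 'eef_pos': [0.259, 0.623, 0.231], 'eef_rot': [-0.0, 0.196, 0.981, -0.001], 'ft_force': [0.011, 0.591, -0.448], 'ft_torque': [-0.035, 0.019, -0.003], 'gripper_width': 0.998}
```

View pics/scene0.png

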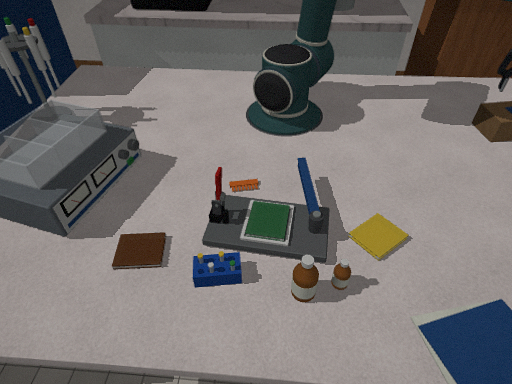

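View pics/top0.png

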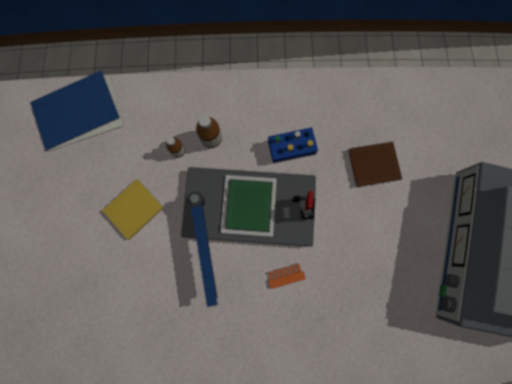

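The scene view shows the stand, with the strap's hub at about (316,215), the strap running to (302,160), and the red lever at (219,185). In the top view, the hub is at (195,199), the strap end at (211,303), the lever at about (310,203), the comb at (286,276), the rack at (292,145) and the bottle at (208,131). Next I'll measure these.

```bash
cat > meas.py <<'E'
from h import *
def cloud(d):
    h,w=d['depth'].shape; vv,uu=np.mgrid[0:h,0:w]
    P=bydepth(d,np.c_[uu.ravel(),vv.ravel()]).reshape(h,w,3); P[d['depth']<=0]=np.nan; return P
def masks(d):
    hsv=cv2.cvtColor(d['image'],cv2.COLOR_BGR2HSV); H,S,V=[hsv[...,i].astype(int) for i in range(3)]
    return dict(blue=(H>100)&(H<125)&(S>150)&(V>50), red=((H<6)|(H>174))&(S>170)&(V>70), orange=(H>=6)&(H<16)&(S>170)&(V>120), green=(H>45)&(H<85)&(S>90))
def strap(d,P,m):
    # blue, top face at z~.077
    k=m['blue']&(P[...,2]>.068)&(P[...,2]<.085)
    return k
E
python3 - <<'E'
from meas import *
for n in('top','scene'):
    d=load(n+'0'); P=cloud(d); m=masks(d)
    for c in m:
        nn,lab,st,ce=cv2.connectedComponentsWithStats(m[c].astype(np.uint8))
        for i in range(1,nn):
            if st[i,4]>25:
                q=P[lab==i]; print(n,c,st[i].tolist(),np.round(np.nanmedian(q,0),3),'z',np.round(np.nanpercentile(q[:,2],[3,50,97]),3))
    # stand top
    b=(P[...,2]>.024)&(P[...,2]<.0335)&(abs(P[...,0]-.5)<.3)&(abs(P[...,1])<.3)
    nn,lab,st,ce=cv2.connectedComponentsWithStats(b.astype(np.uint8)); i=1+st[1:,4].argmax(); print(st[i])
    q=P[lab==i][:,:2]*1000; r=cv2.minAreaRect(q.astype(np.float32)); print('stand rect',r)
E
```

```text
top blue [32, 72, 86, 77, 3694] [0.847 0.432 0.007] z [0.004 0.007 0.01 ]
top blue [269, 129, 48, 31, 803] [ 0.723 -0.128  0.039] z [0.012 0.039 0.042]
top blue [192, 206, 24, 99, 900] [0.475 0.077 0.076] z [0.074 0.076 0.079]
top red [308, 191, 5, 17, 72] [ 0.569 -0.142  0.188] z [0.185 0.188 0.19 ]
top orange [270, 270, 34, 18, 263] [ 0.408 -0.105  0.008] z [0.005 0.008 0.011]
top green [227, 181, 44, 50, 1958] [ 0.579 -0.022  0.045] z [0.043 0.045 0.048]
top green [440, 285, 7, 12, 62] [ 0.374 -0.456  0.046] z [0.037 0.046 0.052]
[ 180  167  136   79 5292]
stand rect ((580.2289428710938, -21.26739501953125), (311.4446105957031, 170.2855224609375), 84.52822875976562)
scene blue [298, 158, 22, 56, 504] [0.483 0.078 0.076] z [0.064 0.076 0.079]
scene blue [193, 252, 49, 35, 1258] [ 0.748 -0.128  0.039] z [0.005 0.039 0.042]
scene blue [419, 300, 93, 84, 5581] [0.848 0.413 0.007] z [0.005 0.007 0.01 ]
scene red [215, 167, 6, 33, 115] [ 0.582 -0.143  0.158] z [0.107 0.158 0.189]
scene orange [230, 179, 28, 12, 171] [ 0.414 -0.104  0.008] z [0.004 0.008 0.011]
scene green [3, 17, 9, 8, 47] [ 0.052 -0.895  0.319] z [0.118 0.319 0.329]
scene green [127, 157, 7, 9, 43] [ 0.377 -0.456  0.043] z [0.033 0.043 0.049]
scene green [245, 202, 44, 38, 1246] [ 0.587 -0.021  0.046] z [0.043 0.046 0.048]
scene green [230, 260, 5, 6, 26] [ 0.737 -0.092  0.062] z [0.058 0.062 0.065]
[ 202  195  128   64 3353]
stand rect ((582.9199829101562, -20.562255859375), (309.05206298828125, 172.49583435058594), 84.69808197021484)
```

Run:
```python
from h import *
d=load('top0')['image'];cv2.imwrite('pics/t_crop.png',cv2.resize(d[120:320,130:340],None,fx=3.6,fy=3,interpolation=cv2.INTER_CUBIC)[:600,:800])
d=load('scene0')['image'];cv2.imwrite('pics/s_crop.png',cv2.resize(d[140:310,180:360],None,fx=3.5,fy=3.5,interpolation=cv2.INTER_CUBIC))
```

```text
(no output)
```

View pics/t_crop.png

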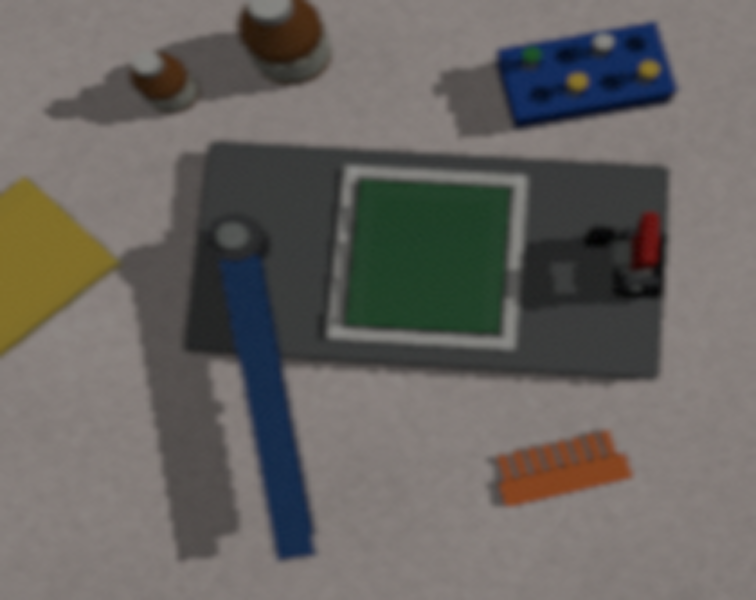

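View pics/s_crop.png

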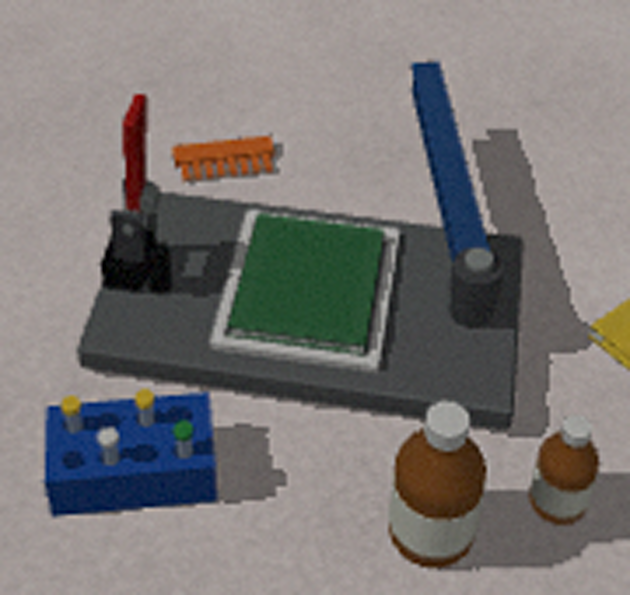

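Run:
```python
from meas import *
yaw=np.radians(84.6-90); c=np.array([.5815,-.021]); ex=np.array([np.cos(yaw),np.sin(yaw)]); ey=np.array([-ex[1],ex[0]])
loc=lambda p:np.c_[(p[...,:2].reshape(-1,2)-c)@ex,(p[...,:2].reshape(-1,2)-c)@ey,p[...,2].ravel()]
pv=c+.12*ey; hg=c-.127*ey; print('pivot',pv,'hinge',hg)
for n in('top','scene'):
    d=load(n+'0');P=cloud(d);m=masks(d);L=loc(P).reshape(P.shape)
    k=(abs(L[...,2]-.088)<.004)&(np.hypot(L[...,0],L[...,1]-.12)<.03); q=L[k]; print(n,'hub top',k.sum(),q.mean(0).round(4),(q[:,:2].max(0)+q[:,:2].min(0))/2)
    k=m['blue']&(P[...,2]>.073)&(P[...,2]<.080)&(np.hypot(L[...,0],L[...,1]-.12)<.25); q=L[k]
    vx,vy,x0,y0=cv2.fitLine(q[:,:2].astype(np.float32),cv2.DIST_L2,0,.01,.01).ravel()
    if vx>0: vx,vy=-vx,-vy
    th=np.arctan2(-vy,-vx); s=(q[:,0]-0)*vx+(q[:,1]-.12)*vy
    print('strap angle',th,'offset from pivot',(0-x0)*vy-(.12-y0)*vx,'far end',s.max())
    k=m['red']&(P[...,2]>.1)&(np.hypot(L[...,0],L[...,1]+.127)<.06); q=L[k]
    print('lever x',q[:,0].min(),q[:,0].max(),'y@top',q[q[:,2]>.18].mean(0),'low',q[q[:,2]<.14].mean(0) if (q[:,2]<.14).any() else None, q[:,2].max())
    k=m['green']&(abs(L[...,0])<.08)&(abs(L[...,1])<.08); print('cassette',L[k].mean(0))
```

```text
pivot [0.592793   0.09846744] hinge [ 0.56954824 -0.14743637]
top hub top 57 [-0.0013  0.1193  0.0871] [-0.00107188  0.11861659]
strap angle 0.25543356 offset from pivot 0.0017097499 far end 0.23169573945772348
lever x -0.015850595035817015 0.0149965706256228 y@top [-0.00134979 -0.12160097  0.1876374 ] low None 0.19043975572745042
cassette [-0.00192943 -0.00122098  0.04524541]
scene hub top 43 [0.0025 0.1198 0.0872] [0.00158415 0.11995661]
strap angle 0.2504667 offset from pivot 0.001926532 far end 0.23281189482161402
lever x -0.01194111399426666 0.01931477584250622 y@top [ 0.00614932 -0.1199073   0.18706043] low [ 0.01180941 -0.12433334  0.12234413] 0.19031691665730988
cassette [0.00482465 0.00076915 0.04546258]
```

Everything checks out: the hub top is at 87 mm, the strap's far end is at 232 mm, the lever top is at 190 mm, and the strap angle is about 0.25. I'll shut the gripper and move in beside the strap.

```bash
cat > geo.py <<'E'
from meas import *
from scipy.spatial.transform import Rotation as R
yaw=np.radians(-5.4); C=np.array([.5815,-.021]); ex=np.array([np.cos(yaw),np.sin(yaw)]); ey=np.array([-ex[1],ex[0]])
def W(x,y,z): p=C+x*ex+y*ey; return np.array([p[0],p[1],z])
def Q(tx): # tool down, tool x along stand-frame direction tx
    v=tx[0]*ex+tx[1]*ey; v=np.array([v[0],v[1],0]); v/=np.linalg.norm(v); z=np.array([0,0,-1.])
    q=R.from_matrix(np.c_[v,np.cross(z,v),z]).as_quat(); return np.r_[q[3],q[:3]]
def sp(th,off,z,r=.10):
    u=np.array([-np.cos(th),-np.sin(th)]); n=np.array([np.sin(th),-np.cos(th)])
    p=np.array([0,.12])+r*u-off*n; return W(p[0],p[1],z),Q(-n)
def st(): s=manip.state(); return round(s['time_s'],2),s['eef_pos'].round(4) if hasattr(s['eef_pos'],'round') else s['eef_pos'],np.round(s['ft_force'],2),np.round(s['joints'],2)
def strapangle(tag):
    d=grab('top',tag);P=cloud(d);m=masks(d);k=m['blue']&(P[...,2]>.073)&(P[...,2]<.080); q=P[k][:,:2]-C; q=np.c_[q@ex,q@ey]
    q=q[np.hypot(q[:,0],q[:,1]-.12)<.25]; v=q.mean(0)-[0,.12]; return np.arctan2(-v[1],-v[0]),len(q)
E
python3 - <<'E'
from geo import *
manip.command_gripper(0.0)
p,q=sp(.25,.045,.25); print(p,q,manip.inverse_kinematics(p,q))
manip.movep(p,q); print(st())
p,q=sp(.25,.045,.060); manip.move_l(p,v=.15); print(st())
grab('top','t1');grab('scene','s1')
E
```

```text
[0.48702294 0.12741039 0.25      ] [0.         0.64995259 0.75997476 0.        ] [ 2.05200225e-01 -2.67457308e-01  1.77376437e+00 -4.44089210e-16
  1.63528559e+00  4.94480045e-02]
(2.83, array([0.487 , 0.1281, 0.2499]), array([-0.13,  0.36,  0.31]), array([ 0.21, -0.27,  1.77,  0.  ,  1.64,  0.05]))
(4.25, array([0.4875, 0.1275, 0.0609]), array([ 0.19, -0.38,  0.71]), array([ 0.21, -0.16,  2.  ,  0.  ,  1.31,  0.05]))
```

View pics/t1.png

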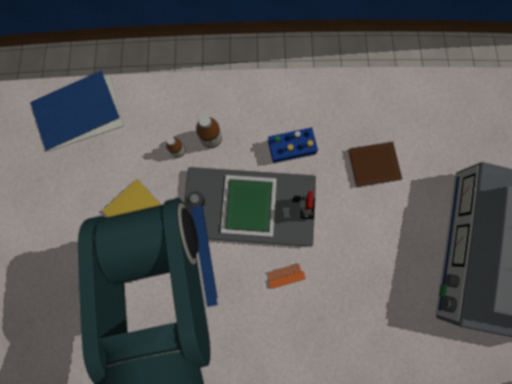

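View pics/s1.png

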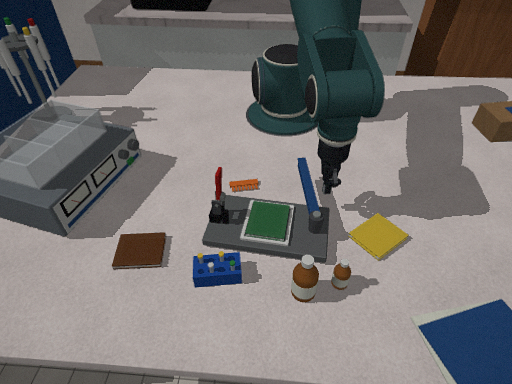

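The views show the gripper at scene pixel (332,185), beside the strap on its +y side and clear of it. The strap and the other items haven't moved. Next I'll push along the arc.

Run:
```python
from geo import *
OFF=.023
for th in np.arange(.25,1.36,.11):
    p,q=sp(th,OFF if th>.3 else .030,.060); hit=manip.move_l(p,v=.06,attitude=q,until_force=15)
    print(round(th,2),hit,*st()[:3])
    if hit: break
print(strapangle('t2'));grab('scene','s2')
```

```text
0.25 False 4.75 [0.4895 0.1121 0.0601] [-0.56  0.04 -0.13]
0.36 False 5.2 [0.4903 0.0945 0.06  ] [-0.02 -0.99  0.69]
0.47 False 5.54 [0.4913 0.0834 0.06  ] [-0.62  0.38  0.56]
0.58 False 5.88 [0.4936 0.0724 0.06  ] [-0.64 -0.04  0.7 ]
0.69 False 6.22 [0.4971 0.0617 0.06  ] [0.55 0.69 1.  ]
0.8 False 6.57 [0.5017 0.0514 0.06  ] [-0.14 -0.31  0.82]
0.91 False 6.91 [0.5074 0.0417 0.06  ] [-0.14  0.06  0.2 ]
1.02 False 7.25 [0.5141 0.0326 0.06  ] [-0.62  0.37 -0.11]
1.13 False 7.59 [0.5218 0.0244 0.0599] [ 0.22 -0.26 -0.36]
1.24 False 7.93 [0.5304 0.0171 0.0599] [-0.62  0.7  -0.11]
1.35 False 8.28 [0.5397 0.0108 0.0599] [ 0.32 -0.3   0.05]
(np.float64(1.3532393997565488), 190)
```

View pics/s2.png

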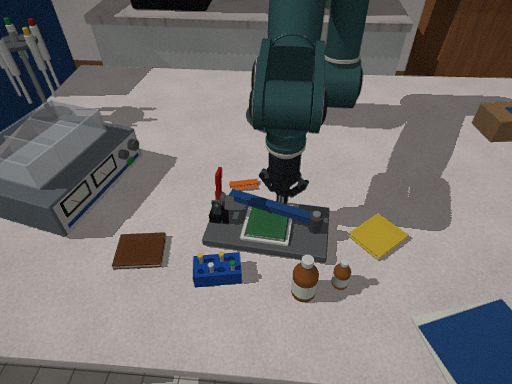

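The strap is following at about 1.35 rad. In the scene view its end is near (232,198), just short of the keeper, and the gripper is behind it at (285,190). Now I'll drive it to the stop.

Run:
```python
from geo import *
for th in [1.42,1.49,1.54,1.57,1.60,1.64,1.68]:
    p,q=sp(th,.023,.060); hit=manip.move_l(p,v=.03,attitude=q,until_force=10)
    print(round(th,2),hit,*st()[:3])
    if hit: break
manip.hold(.5); print(st()); print(strapangle('t3'))
# back off along stand -x, then up
p,q=sp(1.571,.06,.060); manip.move_l(p,v=.1,attitude=q); p[2]=.30; manip.move_l(p,v=.2); print(st())
q=Q((0,1)); manip.movep(W(-.05,-.22,.30),q); print(st())
print(strapangle('t4'));grab('scene','s4')
```

```text
1.42 False 8.77 [0.5461 0.0071 0.06  ] [-0.81  0.55 -0.42]
1.49 False 9.16 [0.5526 0.0041 0.06  ] [-1.05  0.84 -0.24]
1.54 False 9.48 [0.5574 0.0022 0.06  ] [0.3  0.03 0.2 ]
1.57 False 9.73 [0.5602 0.0012 0.0599] [-1.27 -0.21 -1.15]
1.6 False 9.98 [0.5605 0.0007 0.0597] [-30.94   4.83  16.09]
1.64 True 10.19 [5.599e-01 1.000e-04 5.900e-02] [-12.79   0.03   9.82]
(10.69, array([5.599e-01, 1.000e-04, 5.900e-02]), array([-12.7 ,  -0.39,   9.28]), array([-0.05, -0.02,  1.87,  0.  ,  1.31, -1.59]))
(np.float64(1.5697724782289861), 135)
(12.62, array([0.5235, 0.0045, 0.2987]), array([-0.85, -0.09, -0.78]), array([-0.04, -0.22,  1.66,  0.  ,  1.71, -1.52]))
(13.67, array([ 0.5111, -0.2348,  0.2997]), array([-0.45, -0.1 ,  0.38]), array([-0.48, -0.14,  1.58,  0.  ,  1.7 , -0.38]))
(np.float64(1.5634566925145932), 896)
```

View pics/s4.png

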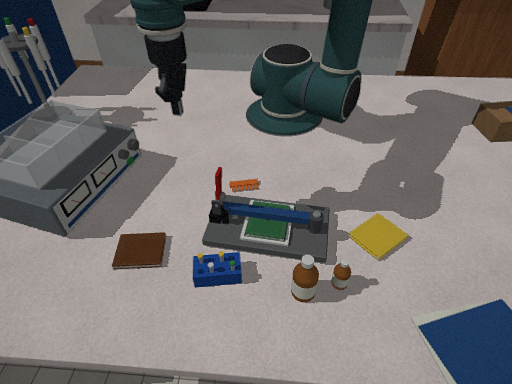

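View pics/t4.png

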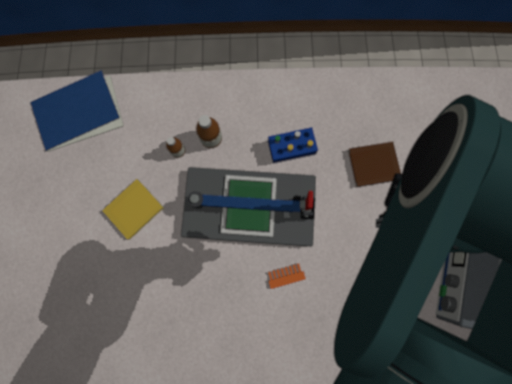

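The strap is home, measured at 1.565 rad from the top view. It lies across the cassette from (195,199) to (300,204), and the lever is still upright. Next is the lever: the fingertip corner will trace the lever's arc from the -y side.

```bash
cat >> geo.py <<'E'
def lv(phi,r=.075,gap=0,half=.011):
    y=-.127+r*np.sin(phi)-(.005+gap)*np.cos(phi)-half; z=.092+r*np.cos(phi)+(.005+gap)*np.sin(phi)
    return W(0.0,y,z)
E
python3 - <<'E'
from geo import *
q=Q((0,1)); 
manip.movep(W(0,-.20,.28),q); p=lv(0.05,gap=.035); manip.move_l(p,v=.12,attitude=q); print(st())
for phi in [.1,.3,.5]:
    hit=manip.move_l(lv(phi),v=.05,attitude=q,until_force=15); print(phi,hit,*st()[:3])
    if hit: break
print(strapangle('t5'));grab('scene','s5')
i=load('s5')['image'];cv2.imwrite('pics/s5c.png',cv2.resize(i[100:260,170:350],None,fx=3.5,fy=3.5,interpolation=cv2.INTER_CUBIC))
E
```

```text
(15.21, array([ 0.5654, -0.1947,  0.1698]), array([-0.19,  0.37, -0.2 ]), array([-0.37, -0.03,  1.69, -0.  ,  1.48, -0.28]))
0.1 False 16.13 [ 0.5688 -0.1559  0.1671] [-0.04  0.04  0.18]
0.3 False 16.58 [ 0.5702 -0.1406  0.165 ] [ 0.39 -0.08  0.14]
0.5 False 17.03 [ 0.5715 -0.1266  0.16  ] [-0.01 -0.44 -0.73]
(np.float64(1.5548874210317736), 587)
```

View pics/s5c.png

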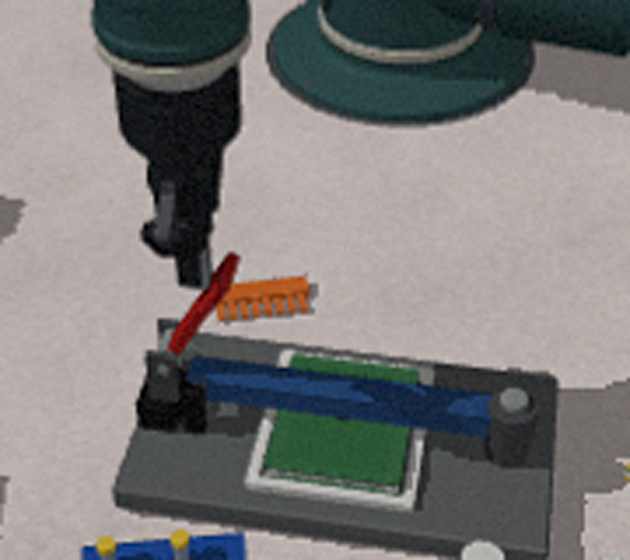

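The lever is tilted and in contact with the fingertip at crop pixel (205,283), and the strap is still home. I'll carry on along the arc.

Run:
```python
from geo import *
q=Q((0,1)); 
for phi in [.7,.9,1.1,1.25,1.4,1.5]:
    hit=manip.move_l(lv(phi),v=.05,attitude=q,until_force=20); print(phi,hit,*st()[:3])
    if hit: break
if not hit:
    p=lv(1.5); p[2]-=.012; print(manip.move_l(p,v=.02,until_force=12),st()[:3])
manip.hold(.4); print(st()[:3]); grab('scene','s6')
i=load('s6')['image'];cv2.imwrite('pics/s6c.png',cv2.resize(i[100:260,170:350],None,fx=3.5,fy=3.5,interpolation=cv2.INTER_CUBIC))
```

```text
0.7 False 17.58 [ 0.5726 -0.1137  0.1523] [ 0.06  0.23 -0.06]
0.9 False 18.03 [ 0.5736 -0.1027  0.1422] [-0.53  0.18 -0.26]
1.1 False 18.48 [ 0.5744 -0.0939  0.13  ] [ 0.14 -0.15  1.11]
1.25 False 18.86 [ 0.5749 -0.0889  0.1199] [ 0.78 -0.32  0.56]
1.4 False 19.23 [ 0.5752 -0.0855  0.1092] [ 0.34  0.08 -0.15]
1.5 False 19.53 [ 0.5756 -0.0842  0.1021] [ 0.56 -0.41  0.61]
True (19.8, array([ 0.5758, -0.0842,  0.1018]), array([-3.24,  0.13,  7.51]))
(20.2, array([ 0.5758, -0.0842,  0.1017]), array([-2.55,  0.65,  7.94]))
```

View pics/s6c.png

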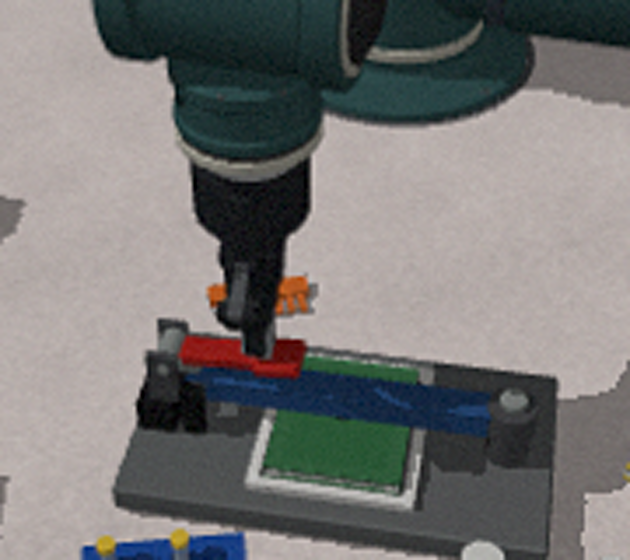

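The lever lies level over the strap's end, with the paddle at crop (255-305,355). Next I'll retract, clear the view and measure.

Run:
```python
from geo import *
q=Q((0,1)); p=lv(1.5); p[2]=.30; manip.move_l(p,v=.15); manip.movep(W(-.20,.30,.30),q); print(st())
print('strap',strapangle('t7'))
grab('scene','s7')
L=lambda P:np.dstack([(P[...,:2]-C)@ex,(P[...,:2]-C)@ey,P[...,2]])
for n in('t','s'):
    d=load(n+'7');l=L(cloud(d));m=masks(d);h=np.hypot(l[...,0],l[...,1]+.08)<.08
    k=m['red']&h&(l[...,2]>.085); a=l[k]; s=np.polyfit(a[:,1],a[:,2],1)
    far=a[:,1].max(); zf=np.median(a[a[:,1]>far-.03][:,2]); print(n,'lever n',k.sum(),'far y',far,'z far',zf,'slope',s[0],'phi by slope',np.pi/2+np.arctan(s[0]))
    k=m['green']&(abs(l[...,0])<.08)&(abs(l[...,1])<.08); print(' cassette',(l[k].min(0)+l[k].max(0))/2,np.median(l[k][:,2]))
    d0=load(('top0','scene0')[n=='s']); m0=masks(d0)
    P0,P1=cloud(d0),cloud(d)
    for nm,c,x in(('comb','orange',(.41,-.105)),('rack','blue',(.73,-.128))):
        f=lambda m,P:P[m[c]&(np.hypot(P[...,0]-x[0],P[...,1]-x[1])<.08)].mean(0)
        print(' ',nm,(f(m,P1)-f(m0,P0)).round(4))
    print('  changed px in bottle region',)
i=np.hstack([cv2.resize(load('s7')['image'][140:310,180:360],None,fx=2.2,fy=2.2),cv2.resize(load('t7')['image'][110:280,160:340],None,fx=2.2,fy=2.2)]);cv2.imwrite('pics/c7.png',i)
```

```text
(23.26, array([0.4112, 0.296 , 0.2999]), array([ 0.03,  0.05, -0.03]), array([ 0.57, -0.26,  1.69, -0.  ,  1.71,  0.67]))
strap (np.float64(1.5543896391505867), 481)
t lever n 440 far y -0.03261597192616598 z far 0.10190862655993704 slope 0.06997843134132313 phi by slope 1.640660864909707
 cassette [-0.00150091 -0.00099548  0.05779247] 0.04532363777841253
  comb [ 0.0001 -0.0006  0.0001]
  rack [-0.0001  0.0002 -0.    ]
  changed px in bottle region
s lever n 303 far y -0.03082387340132019 z far 0.10199201888830639 slope 0.07566464656700292 phi by slope 1.6463170704913095
 cassette [0.00254064 0.000155   0.04111776] 0.04562342151174631
  comb [-0.0002  0.0003 -0.    ]
  rack [ 0.     -0.0002 -0.0001]
  changed px in bottle region
```

View pics/c7.png

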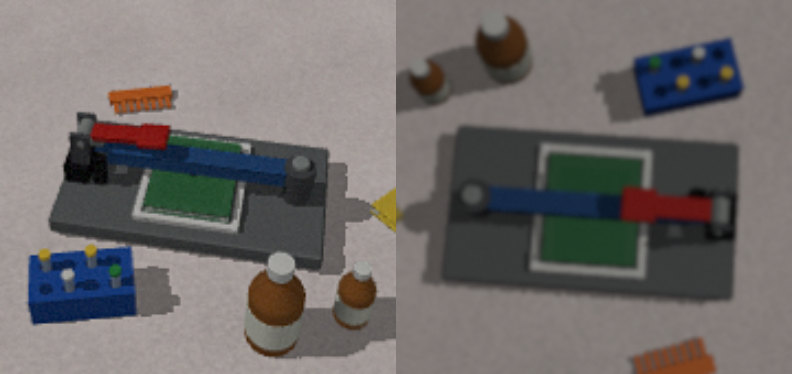

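The top face of the lever rises towards the tip with slope 0.070 to 0.076. My printout had the sign wrong: φ is π/2 − 0.07, about 1.50, which is the down stop. I'll check the bottle quickly and hand in.

Run:
```python
from geo import *
for a,b in(('top0','t7'),('scene0','s7')):
    f=lambda t:(lambda d:(lambda P,hv:P[(P[...,2]>.05)&(P[...,2]<.14)&(P[...,0]>.69)&(P[...,0]<.86)&(P[...,1]>.02)&(P[...,1]<.13)])(cloud(d),0))(load(t))
    x,y=f(a),f(b); print('bottle',x.mean(0).round(3),len(x),'shift',(y.mean(0)-x.mean(0)).round(4),'zmax',y[:,2].max().round(3))
order.finish_job(); print(st()[0])
```

```text
bottle [0.749 0.067 0.092] 540 shift [ 0.0001 -0.0001  0.0003] zmax 0.128
bottle [0.773 0.069 0.089] 719 shift [-0.     -0.      0.0002] zmax 0.128
the job is handed in; nothing more can be done
the job is handed in; nothing more can be done
```

The clamp is closed and the job is handed in. With the gripper shut, I pushed the strap round to its home stop, then pushed the lever down to its stop from the -y side. I then moved the arm clear, with about 23 s used of the 58 s.

**Last checks from the camera images:**
- **Strap:** it measured 1.554 to 1.57 rad, against a requirement of above 1.47. The lowest reading came with the lever hiding part of it.
- **Lever:** it measured about 1.50 rad, against a requirement of above 1.38. My script first printed 1.64 from a sign error. The measured slope, corrected, and the tip height of 102 mm both agree with about 1.50.
- **Cassette:** its top is at 45 to 46 mm, so it is flat in its recess. It is within about 3 mm of centre.
- **Bottle, rack and comb:** each moved less than 1 mm.

**One higher reading:** when the strap met its stop, the wrist force briefly reached about 35 N, because the stop-on-force check only caught it on the next step. That is well under the 120 N limit, and the push was made with the fingers, not the gripper body.

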